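# Clear, swing over and snap shut the lid of an instrument case

### The arm

A 6-joint arm with a two-finger parallel gripper is mounted at the origin on a cart in front of the work surface, level with it; the furniture and walls round the work are solid. World frame = base frame: x ahead of the robot, y to its left, z up, the work surface at z = 0. Lengths are in m, angles in rad, forces in N, time in s.
With the tool pointing down it reaches from about 0.3 to 0.875 m from the base axis. Payload 6.4 kg.
Tool frame: the origin (TCP) lies on the centre line of the jaws, within the pads' length; the fingertips stand 14 mm ahead of it and the grasp point (between the pads) lies 5 mm behind it; z points along the fingers, y is the direction in which the jaws open and shut (so a half turn about z gives the same grasp; the last joint's range is limited). The gripper opens to 88 mm and grips with 3 to 60 N. Pads are 18 mm wide; open, the fingers measure 123 mm over their backs; the gripper's body (75 mm by 187 mm) begins 45 mm behind the grasp point.
Start: joints at [1.134, 0.181, 1.607, -0, 1.354, -0.206], TCP at [0.132, 0.56, 0.253] pointing down, gripper open.
Joint ranges: [-2.99, 2.99], [-0.89, 2.07], [0.3, 2.58], [-1.14, 4.28], [0, 2.63], [-3.12, 3.12]. Speed limits (rad/s): [2.57, 2.57, 3.01, 3.14, 3.14, 3.14].

### API

Orientations are given as [roll, pitch, yaw] about the fixed x, y, z axes, in that order (R = Rz(yaw) Ry(pitch) Rx(roll)).
In Python, from plant import manip gives the robot as it stands.
- The arm moves only by the tool jog_arm, never from a script. Its arguments are lists of equal length, an entry for each row: "dp": the shift along the tool's x, y, z in cm, a list of three; "twist": the turn, a rotation vector about the tool's x, y, z in rad, a list of three; "claw": the opening, from -1 (shut) to 1 (fully open), so that 0 is half open. In form: {"dp": [[dx, dy, dz], ...], "twist": [[ax, ay, az], ...], "claw": [claw, ...]}. A call has 1 to 12 rows; each row is the pose to reach, as a shift and turn from the pose commanded when the call began, along the tool's axes at that moment; what a row does not reach only later rows make up. A row lasts 1/8 s, in which the tool goes at most 62.5 mm and 10.7 degrees, less where a joint would pass 70% of its speed; a pose out of reach is approached as far as the arm can. A call with a gripper value outside its range is refused whole. The fingers move at their own pace and stop on an object; "squeeze" is the grip in N (left out, the last holds). Time passes only in rows, so rows that repeat a pose let the fingers close. It gives the time, the measured TCP pose, the force and the opening at its end, in the units of the state.
- manip.observe(): the state, without advancing time (a new reading comes with each control period).
- manip.get_image(name): name is "scene" or "top"; returns a dict with "color" (420x560x3 uint8, blue, green, red), "range_z" (420x560 float32, m along the optical axis (not along the pixel's ray), 0 where there is no reading), "vertical_fov" (degrees; the focal length in pixels is half the picture's height over the tangent of half this angle, whatever the lens; pixels are square), "cx", "cy" (the principal point, pixels), "R" (3x3) and "t" (3): a world point X has camera coordinates R X + t. Camera axes: x right, y down, z forward; pixel columns grow to the right and rows downward; lengths in m; the calibration is good to about 2 mm. A picture is of the moment at which its call begins.
- manip.finish_job(): hands the job in, once; it reports no verdict.
Trained networks look in the newest picture that a camera, given by its name, has taken for a name from the list of things; names that differ only in an ending like _2 or _b are one class to them, and where a whole thing is asked for, a point or a joint stands for the part that bears it (a point fixed in the world has none). Each returns a list of dicts, best first, with "conf" (0 to 1); they miss things now and then, are a little off and sometimes report something else, mostly with a low value. They report only what shows in the picture. A call takes as long as a camera call. They do not tell look-alikes from the thing itself.
- manip.spot_in(camera, thing): "xyz" ([x, y, z] in m, in world coordinates, good to about 4 mm: the middle of the surface that is visible of it).
- manip.spot_point(camera, thing): "xyz" ([x, y, z] in m, in world coordinates, good to about 4 mm: a listed point, or the origin of a listed thing).
The state is a dict: "time": time; "q": joint angles; "joint_velocities": joint speeds; "tau": joint torques, N m; "position": TCP position; "orientation": TCP orientation; "ft_force": force on the tool from outside, world axes, zero at the start; "ft_torque": the same for the moment, N m; "width": opening from 0.0 (shut) to 1.0 (fully open).
Only numpy, scipy, OpenCV 4.12 (cv2) and the standard library are available. Lean on these libraries where they do the work, as an engineer would, in place of code of your own. Each camera call takes 0.05 s, during which the arm holds its last target. There are 200 camera calls.

### The job

Somebody left a screwdriver lying in the open instrument case: take it out and lay it flat on the bench. Then push the lid over from behind until it is past upright and let it swing shut by its own weight, and press its front edge down until the ball catch snaps and holds it. Be gentle: never push or press on the case or its lid with more than about 20 N, do not shove the case along the bench, and leave the instrument in its pocket and the other things on the bench alone.

Things in the scene. Friction and masses are not known exactly. Their poses are not given: they have to be found in the camera images.
- case: Open black hard case, 180 mm (its x) by 274 mm (its y), 1.5 kg, loose: slides at some 8 N. Origin: centre of its underside; x from the front (catch) to the hinge, y along the hinge, z up. Pale insert 30 mm and rim 35 mm above the underside; front rim with rubber buffers 85 to 90 mm before the origin. Ball catch mid-front; the lid's 34 mm wide steel tongue ends 109 mm in front of the origin.
- case_lid (a joint): Lid angle, rad: 0 level, pi/2 upright, 2.06 leaning back at its stop, as found. Lid 0.2 kg, 26 mm thick, balanced at about 1.4; damped hinge: let go below about 1.05 it falls by itself in about 1 s and rests with its tongue on the catch's ball, some mm above shut. Shut it stands hard on the front buffers, which are adjusted to 0 to 8 mm from case to case (0 to 0.045).
- ball (a joint): How far the sprung ball of the catch is pushed in, m: 0 free or with the lid merely resting on it, 0.0012 to 0.003 while it holds the snapped lid.
- case_hinge (a point): Middle of the lid's hinge axis, 93 mm behind the case's origin along its x, 37 mm above its underside. Axes turn with the lid; they are the case's when it is shut.
- lid_edge (a point): On the lid's outer face, mid-length, 10 mm in from the free edge, 173 mm from the hinge; z is the face's outward normal, x points to the hinge. Face 62 mm above the underside when level; free edge 0.22 m above the bench when upright. Pressing down here takes 5 to 8 N (more nearer the hinge) to push the tongue past the ball; the force fades as it snaps, then rises steeply on the buffers.
- screwdriver_handle (a point): Centre (half-way up) of the screwdriver's yellow-orange flat-sided handle, 84 mm long, 24 wide, 22 high, lying on the front half of the insert; tool 70 g. y points along the tool from blade to butt, x across the handle, z up. Lying flat, this point is 11 mm above the support; the centre of mass is 5 mm from it towards the blade.
- screwdriver_tip (a point): Tip of the screwdriver's blade, 142 mm from the handle's centre along its -y; shaft 5 mm thick.
- head_center (a point): Centre of the black ophthalmoscope head, 27 x 96 x 28 mm, lying in the large pocket of the insert on the hinge side; its top, 35 mm above the bench, clears the shut lid. To be left there.
- loupe_center (a point): Centre (half-way up) of a black eye loupe, 39 mm across, 40 mm high, standing on the bench: a bystander.
- ring_center (a point): Centre of a black trial-lens ring, 58 x 50 x 8 mm, lying on the bench: a bystander.
- tin_center (a point): Centre of a shut flat round tin, 67 mm across, 24 mm high, standing on the bench: a bystander.
Not all that is in view belongs to the job. Leave any turquoise look-alike of the part that bears head_center alone.

How it is judged:
On the way, in this order (a step that is already met when the one before it is completed fails the run):
1. The screwdriver lies flat on the bench outside the case (height (world z) of screwdriver_handle below 0.022 m and height (world z) of screwdriver_tip below 0.025 m), for 0.2 s.
2. The lid, pushed past upright and let go, is swinging shut by itself, untouched (value of joint case_lid between 0.1 and 1.35 rad and velocity of joint case_lid below -0.1 rad/s and contact force between each of the fingers, the arm and case below 0.2 N), for 0.1 s.
3. The lid has been pressed past the ball of the catch and, let go, is held by it (value of joint ball above 0.0008 m and value of joint case_lid below 0.06 rad and contact force between each of the fingers, the arm and case below 0.2 N), for 0.3 s.
At the end, for the whole second after the job is handed in: Lid snapped shut and untouched: the ball is held in by more than 0.8 mm and the hinge is under 0.06 rad. Screwdriver flat on the bench (handle centre below 22 mm, blade tip below 25 mm). Ophthalmoscope head still in its pocket, case at rest (all of step 1 and value of joint ball above 0.0008 m and value of joint case_lid below 0.06 rad and z of head_center in the frame of case below 0.032 m and x of head_center in the frame of case between 0.006 and 0.058 m and linear speed of case below 0.02 m/s).
It fails at once if The robot pushes or presses on the case or its lid with more than 20 N (contact force between any of the fingers, the arm and case above 20 N).
It fails at once if The case is shoved more than 30 mm (distance of case from where it was at the start of the episode above 0.03 m).
It fails at once if A bystander (loupe, lens ring, round tin) is moved more than 20 mm (distance of any of loupe_center, ring_center, tin_center from where it was at the start of the episode above 0.02 m).
It also fails if it takes over 72 s, if anything falls off the work surface, if the arm or the gripper's body presses on something with over 40 N, if the wrist force passes 120 N, or if a joint passes its speed limit or range.

## Working session

There is one attempt and no reset: what is moved stays moved. The work goes in short steps, Python scripts to look and compute and a tool call to move; the robot and the scene stay as the last step left them, time stands still between calls to the robot, and variables do not carry over. Pictures are saved under pics/ and viewed, about 8 in all and at most 12, crops included, and the job is handed in when it is done.

Besides the shell and the picture viewer there is one more tool, called as name(argument=value, ...) on one line, values as JSON. jog_arm: Moves the arm, as the interface text tells. Its arguments: {"type":"object","properties":{"dp":{"type":"array","items":{"type":"array","items":{"type":"number"}}},"twist":{"type":"array","items":{"type":"array","items":{"type":"number"}}},"claw":{"type":"array","items":{"type":"number"}},"squeeze":{"type":"number"}},"required":["dp","twist","claw"]}

```bash
mkdir -p pics; ls
cat > h.py <<'E'
import numpy as np,cv2
from plant import manip
def f(im): return im["color"].shape[0]/2/np.tan(np.radians(im["vertical_fov"])/2)
def world(im,u,v,z=None):
    F=f(im); 
    if z is None: z=im["range_z"][int(round(v)),int(round(u))]
    return im["R"].T@(np.array([(u-im["cx"])/F*z,(v-im["cy"])/F*z,z])-im["t"])
def cloud(im):
    F=f(im); v,u=np.mgrid[:420,:560]; z=im["range_z"]
    c=np.stack([(u-im["cx"])/F*z,(v-im["cy"])/F*z,z],-1)
    return (c-im["t"])@im["R"]
def pix(im,X):
    c=im["R"]@np.array(X)+im["t"]; F=f(im); return (im["cx"]+F*c[0]/c[2],im["cy"]+F*c[1]/c[2])
E
python3 - <<'E'
from h import *
np.set_printoptions(precision=4,suppress=True)
a=manip.get_image("scene");b=manip.get_image("top")
cv2.imwrite("pics/scene.png",a["color"]);cv2.imwrite("pics/top.png",b["color"])
for c,im in (("scene",a),("top",b)):
    print(c,im["vertical_fov"],im["R"],im["t"])
    for n in "case case_hinge lid_edge screwdriver_handle screwdriver_tip head_center loupe_center ring_center tin_center".split():
        for d in manip.spot_point(c,n)[:3]: print(n,np.round(d["xyz"],4),round(d["conf"],2),np.round(pix(im,d["xyz"])))
print(manip.observe())
E
```

```text
pics
scene 54.250100240517675 [[ 0.6865 -0.727   0.0115]
 [-0.5373 -0.5179 -0.6656]
 [ 0.4899  0.4508 -0.7462]] [-0.3325  0.4083  0.6445]
case_hinge [0.5809 0.0313 0.0386] 0.89 [299. 232.]
lid_edge [0.6025 0.129  0.1731] 0.59 [274. 161.]
screwdriver_handle [ 0.6254 -0.1087  0.0381] 0.57 [362. 256.]
head_center [0.3673 0.1226 0.0145] 0.98 [200. 272.]
head_center [ 0.5029 -0.013   0.0188] 0.57 [290. 270.]
loupe_center [ 0.7695 -0.1867  0.0193] 0.63 [427. 242.]
ring_center [0.443  0.3312 0.0044] 0.67 [170. 206.]
top 56.74593985388805 [[-0.0092 -0.9999 -0.0101]
 [-0.9813  0.011  -0.1924]
 [ 0.1925  0.0081 -0.9813]] [0.0652 0.5951 0.8861]
case [ 0.555  -0.0596 -0.0001] 0.8 [322. 230.]
case_hinge [0.5772 0.0307 0.0368] 0.91 [287. 220.]
case_hinge [ 0.5549 -0.0613  0.0004] 0.66 [323. 230.]
screwdriver_handle [ 0.6199 -0.1092  0.0407] 0.58 [343. 202.]
screwdriver_tip [ 0.4761 -0.0941  0.0424] 0.75 [340. 260.]
head_center [ 0.501  -0.006   0.0219] 0.77 [302. 251.]
head_center [0.3663 0.1258 0.0129] 0.61 [249. 307.]
loupe_center [ 0.7688 -0.182   0.0186] 0.55 [367. 147.]
ring_center [0.4435 0.3255 0.0031] 0.61 [170. 276.]
tin_center [0.7671 0.2187 0.0136] 0.59 [214. 151.]
{'time': 1.0, 'q': array([ 1.1337,  0.1808,  1.607 ,  0.    ,  1.3538, -0.2063]), 'joint_velocities': array([ 0.0008, -0.0001, -0.0001, -0.0008,  0.0004,  0.0028]), 'tau': array([ -0.0005, -43.3834, -34.2178,   0.0701,   0.0308,   0.    ]), 'position': array([0.1315, 0.5597, 0.2527]), 'orientation': array([-3.1415, -0.    ,  2.9108]), 'ft_force': array([ 0.6562, -0.53  ,  0.0901]), 'ft_torque': array([ 0.0163,  0.0024, -0.0363]), 'width': 1.0011010328481897}
```

Run:
```python
import cv2,numpy as np
a=cv2.imread("pics/scene.png");b=cv2.imread("pics/top.png")
cv2.imwrite("pics/v1.png",cv2.resize(a,(800,600)));cv2.imwrite("pics/v2.png",cv2.resize(b,(800,600),interpolation=cv2.INTER_CUBIC))
```

```text
(no output)
```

View pics/v1.png

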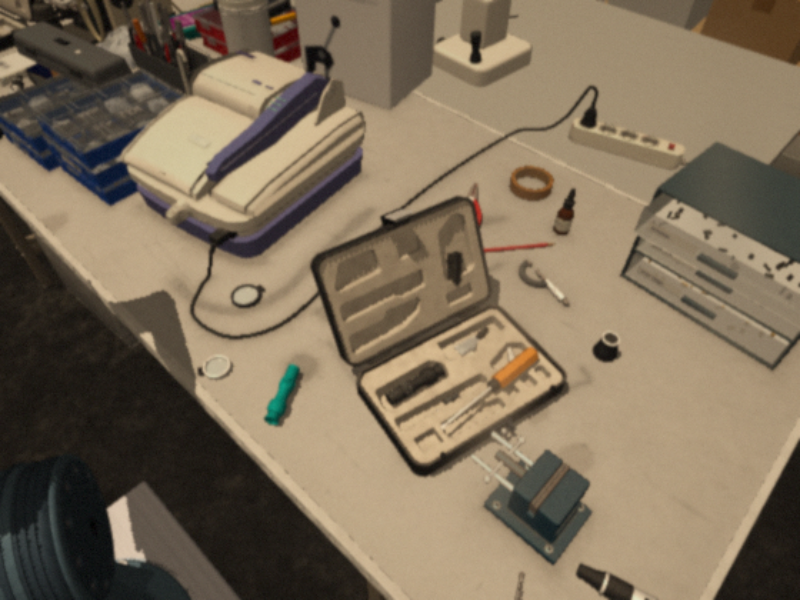

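View pics/v2.png

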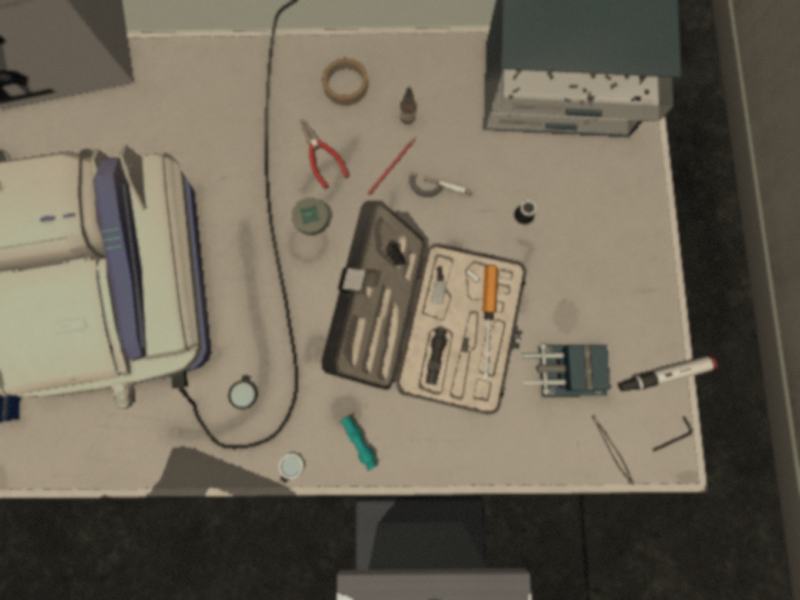

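The lid's hinge is on the left (+y) of the case, and the vise and loupe stand near the case's front (-y). Candidates for the screwdriver, in scaled top pixels:
- Orange-handled tool in the case, (490,290). This is the one described.
- Red pencil, (392,165).
- Red pliers, (325,160).
- White/black pen, (668,373).

The turquoise piece at (360,442) is the look-alike of the head. Next I'll refine the handle and check it in a crop.

Run:
```python
from h import *
np.set_printoptions(precision=4,suppress=True,linewidth=150)
for c in ("scene","top"):
    im=manip.get_image(c); P=cloud(im); hsv=cv2.cvtColor(im["color"],cv2.COLOR_BGR2HSV)
    m=(hsv[...,0]>6)&(hsv[...,0]<24)&(hsv[...,1]>150)&(abs(P[...,0]-.6)<.15)&(abs(P[...,1]+.1)<.06)&(P[...,2]>.02)
    X=P[m]; top=X[X[:,2]>np.percentile(X[:,2],50)]
    r=cv2.minAreaRect((X[:,:2]*1000).astype(np.float32)); mu=X[:,:2].mean(0)
    w,v=np.linalg.eigh(np.cov((X[:,:2]-mu).T)); print(c,m.sum(),"mean",X.mean(0),"z pct",np.percentile(X[:,2],[5,50,95]),"axis",v[:,1],"rect",r)
    if c=="top":
        crop=im["color"][150:300,260:400]; cv2.imwrite("pics/crop.png",cv2.resize(crop,None,fx=4,fy=4,interpolation=cv2.INTER_CUBIC))
    # height map, 2cm grid
    g={}
    for x,y,z in P[(P[...,2]>-.05)&(im["range_z"]>0)].reshape(-1,3):
        k=(int(np.floor(x/.025)),int(np.floor(y/.025))); g[k]=max(g.get(k,-9),z)
    if c=="top":
        print("y:   ",[round(j*.025*1000) for j in range(8,-16,-1)])
        for i in range(35,9,-1): print(f"{i*.025:.3f}",[round(1000*g.get((i,j),-.999)) for j in range(8,-16,-1)])
# case yaw: rim corners from the insert/hinge
```

```text
scene 353 mean [ 0.6167 -0.1108  0.0471] z pct [0.0404 0.0483 0.0514] axis [-0.996  0.089] rect ((626.0634765625, -109.63330078125), (22.837860107421875, 100.30094909667969), 85.0103988647461)
top 269 mean [ 0.617  -0.1065  0.0489] z pct [0.0441 0.0493 0.0522] axis [-0.996   0.0895] rect ((617.6319580078125, -107.2432632446289), (20.621965408325195, 80.59567260742188), 84.80913543701172)
y:    [200, 175, 150, 125, 100, 75, 50, 25, 0, -25, -50, -75, -100, -125, -150, -175, -200, -225, -250, -275, -300, -325, -350, -375]
0.875 [15, 16, 13, 4, 3, 5, 9, 10, 3, 6, 4, 5, 5, 184, 183, 185, 183, 183, 184, 185, 184, 185, 184, 183]
0.850 [15, 12, 13, 11, 4, 6, 10, 7, 7, 3, 5, 4, 5, 6, 3, 4, 4, 4, 4, 167, 3, 5, 4, 3]
0.825 [13, 14, 13, 12, 4, 9, 6, 12, 11, 12, 15, 5, 5, 5, 4, 3, 4, 4, 4, 5, 4, 3, 3, 5]
0.800 [4, 12, 5, 5, 8, 7, 5, 4, 11, 12, 14, 16, 11, 3, 3, 3, 3, 4, 3, 4, 4, 3, 3, 4]
0.775 [28, 27, 3, 3, 2, 1, 3, 4, 4, 4, 3, 5, 3, 4, 4, 42, 41, 3, 5, 3, 4, 3, 5, 3]
0.750 [28, 28, 4, 3, -999, -999, 3, 2, 3, 4, 3, 4, 3, 3, 4, 44, 42, 4, 4, 3, 3, 4, 4, 4]
0.725 [31, 27, 4, 4, 185, 190, 177, -1, 
[... 1148 characters left out ...]
 38, 38, 32, 33, 32, 41, 4, 3, 65, 85, 89, 88, 86, 14, 23, 22]
0.400 [5, 4, 5, 23, 4, 4, 4, 3, 4, 37, 40, 37, 37, 36, 4, 3, 4, 4, 3, 3, 9, 3, 4, 3]
0.375 [4, 3, 19, 27, 23, 4, 4, 4, 3, 6, 4, 5, 4, 4, 5, 4, 3, 4, 5, 3, 10, 2, 3, 5]
0.350 [4, 4, 5, 26, 24, 4, 3, 3, 5, 4, 4, 5, 4, 4, 4, 4, 5, 3, 5, 5, 10, 12, 4, 5]
0.325 [11, 4, 4, 4, 29, 25, 4, 4, 4, 3, 5, 4, 3, 3, 5, 5, 4, 3, 3, 5, 4, 11, 8, 4]
0.300 [11, 5, 3, 4, 25, 27, 4, 3, 4, 3, 3, 3, 3, 4, 5, 4, 4, 4, 4, 4, 3, 8, 12, 3]
0.275 [4, 4, 5, 5, 5, 4, 4, 5, 3, 4, 5, 4, 4, 5, 5, 4, 5, 5, 5, 5, 4, 4, 11, 4]
0.250 [0, 0, -999, -999, -999, -999, -999, -999, -999, -999, -999, -1, -999, -999, -999, -999, -999, -999, -999, -999, -999, -3, -999, -999]
```

View pics/crop.png

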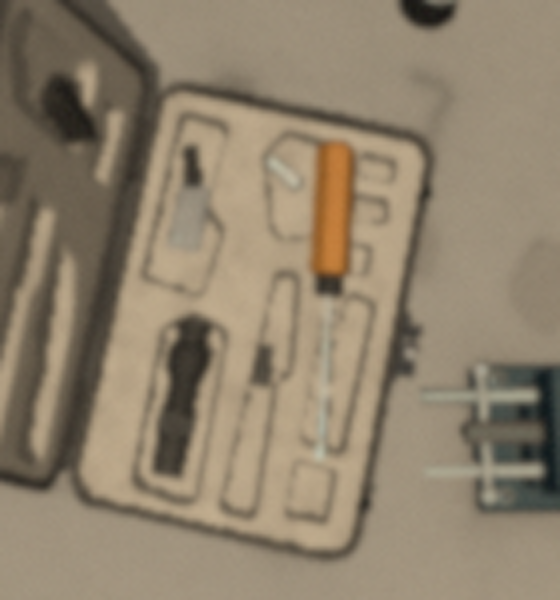

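jog_arm(dp=[[0,0,-7],[-10,-8.6,-7],[-16,-13.8,-7],[-22,-19,-7],[-28,-24.2,-7],[-34,-29.3,-7],[-40,-34.5,-7],[-46,-39.7,-7],[-52,-44.9,-7],[-58,-50,-7],[-62.4,-53.8,-7],[-62.4,-53.8,-7]], twist=[[0,0,0],[0,0,-0.141],[0,0,-0.141],[0,0,-0.141],[0,0,-0.141],[0,0,-0.141],[0,0,-0.141],[0,0,-0.141],[0,0,-0.141],[0,0,-0.141],[0,0,-0.141],[0,0,-0.141]], claw=[0.25,0.25,0.25,0.25,0.25,0.25,0.25,0.25,0.25,0.25,0.25,0.25])

```text
time: 2.6
position: [0.5366, 0.0017, 0.3229]
orientation: [3.141, 0.001, 3.051]
ft_force: [-0.2, 0.3, 0.7]
width: 0.622
```

jog_arm(dp=[[0,0,0],[0,0,0]], twist=[[0,0,0],[0,0,0]], claw=[0.25,0.25])

```text
time: 2.85
position: [0.5352, 0.0039, 0.3223]
orientation: [3.141, -0.001, 3.051]
ft_force: [-0.5, 1.0, 0.2]
width: 0.627
```

jog_arm(dp=[[-4,-4.6,0],[-8,-9.1,2],[-9.2,-10.5,7],[-9.2,-10.5,12],[-9.2,-10.5,17],[-9.2,-10.5,21],[-9.2,-10.5,21],[-9.2,-10.5,21]], twist=[[0,0,0],[0,0,0],[0,0,0],[0,0,0],[0,0,0],[0,0,0],[0,0,0],[0,0,0]], claw=[0.25,0.25,0.25,0.25,0.25,0.25,0.25,0.25])

```text
time: 3.85
position: [0.6188, -0.1084, 0.1148]
orientation: [-3.141, 0.003, 3.053]
ft_force: [-0.3, -0.2, 1.4]
width: 0.625
```

Run:
```python
from h import *
a=manip.get_image("scene");o=manip.observe();print(o["position"],o["orientation"],o["time"])
u,v=map(int,pix(a,[.617,-.109,.05]))
cv2.imwrite("pics/near.png",cv2.resize(a["color"][v-70:v+60,u-80:u+80],None,fx=4,fy=4,interpolation=cv2.INTER_CUBIC))
```

```text
[ 0.61930876 -0.10884652  0.11546182] [-3.14052277  0.00394813  3.05293087] 3.9
```

View pics/near.png

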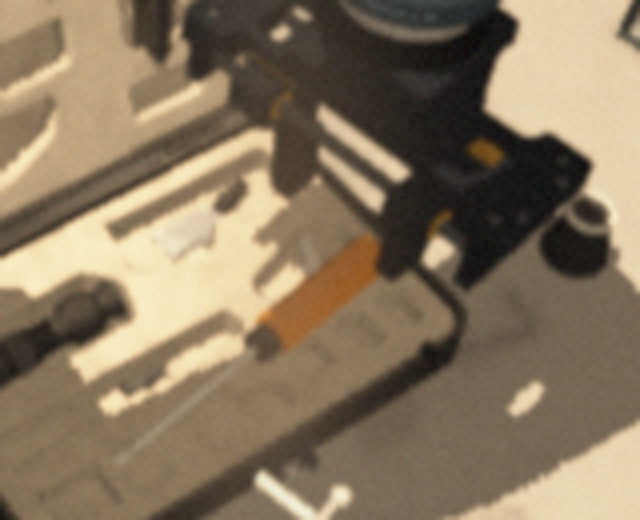

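The open fingers straddle the orange handle: left finger at (290,160), right at (400,235), handle between. Next I'll lower and grip.

jog_arm(dp=[[0,0,3],[0,0,5.5],[0,0,6.4],[0,0,6.4],[0,0,6.4],[0,0,6.4],[0,0,6.4],[0,0,6.4]], twist=[[0,0,0],[0,0,0],[0,0,0],[0,0,0],[0,0,0],[0,0,0],[0,0,0],[0,0,0]], claw=[0.25,0.25,0.25,0.25,-0.8,-0.8,-0.8,-0.8], squeeze=15)

```text
time: 4.9
position: [0.6181, -0.1092, 0.0492]
orientation: [-3.141, 0.001, 3.052]
ft_force: [-0.5, 1.0, 2.6]
width: 0.271
```

jog_arm(dp=[[0,0,-0.5],[0,0,-2],[0,0,-6],[0,0,-10],[-3,-4.8,-10],[-6,-9.5,-10],[-9,-14.3,-10],[-9.6,-15.3,-10],[-9.6,-15.3,-10]], twist=[[0,0,0],[0,0,0],[0,0,0],[0,0,0],[0,0,0],[0,0,0],[0,0,0],[0,0,0],[0,0,0]], claw=[-0.8,-0.8,-0.8,-0.8,-0.8,-0.8,-0.8,-0.8,-0.8])

```text
time: 6.02
position: [0.6994, -0.2705, 0.1487]
orientation: [3.141, -0.0, 3.051]
ft_force: [0.5, 0.1, -0.4]
width: 0.272
```

Run:
```python
from h import *
a=manip.get_image("scene");b=manip.get_image("top");o=manip.observe();print(o["position"],o["orientation"],o["width"],o["ft_force"],o["time"])
for c in("scene","top"):
  for n in("screwdriver_handle","screwdriver_tip","case","case_hinge"):
    for d in manip.spot_point(c,n)[:2]: print(c,n,np.round(d["xyz"],4),round(d["conf"],2))
cv2.imwrite("pics/lift.png",np.hstack([cv2.resize(i["color"][100:370,200:520],(400,338)) for i in (a,b)]))
```

```text
[ 0.69926408 -0.26860875  0.14870575] [ 3.14081708e+00 -7.67183908e-04  3.05268184e+00] 0.26223437863835014 [-0.32103773  0.87172045 -1.23914053] 6.125
scene screwdriver_handle [ 0.7032 -0.2733  0.1389] 0.77
scene screwdriver_tip [ 0.5604 -0.2562  0.1385] 0.58
scene case [ 0.5551 -0.0577 -0.0017] 0.73
scene case_hinge [0.578  0.0328 0.0399] 0.87
top screwdriver_handle [0.6037 0.1343 0.1732] 0.24
top case [ 0.5561 -0.0615  0.0029] 0.65
top case_hinge [0.5779 0.0318 0.0387] 0.86
top case_hinge [ 0.4413  0.3259 -0.0008] 0.33
```

View pics/lift.png

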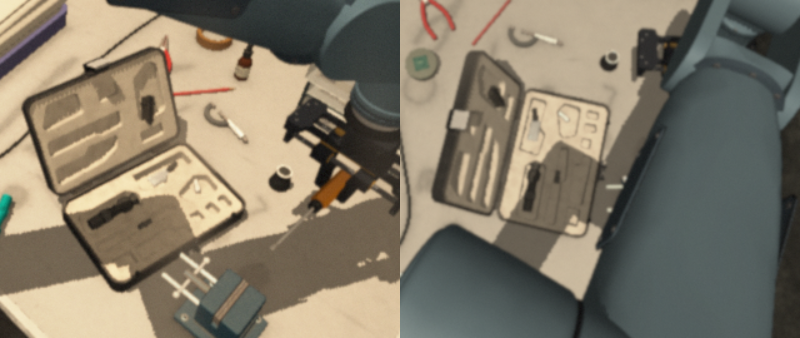

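The screwdriver is held level at scene panel (330,190), clear of the vise at (230,300) and the loupe at (283,178). Next I'll lower it.

jog_arm(dp=[[0,0,4],[0,0,8],[0,0,11],[0,0,12],[0,0,12.6],[0,0,12.9],[0,0,12.9]], twist=[[0,0,0],[0,0,0],[0,0,0],[0,0,0],[0,0,0],[0,0,0],[0,0,0]], claw=[-0.8,-0.8,-0.8,-0.8,-0.8,-0.8,-0.8])

```text
time: 7.4
position: [0.7003, -0.2705, 0.0208]
orientation: [-3.141, 0.002, 3.052]
ft_force: [-0.9, 1.2, -0.8]
width: 0.265
```

jog_arm(dp=[[0,0,0.15],[0,0,0.15],[0,0,0.15],[0,0,0.15],[0,0,0.15],[0,0,-2],[0,0,-7],[0,0,-13],[0,0,-19],[0,0,-19]], twist=[[0,0,0],[0,0,0],[0,0,0],[0,0,0],[0,0,0],[0,0,0],[0,0,0],[0,0,0],[0,0,0],[0,0,0]], claw=[-0.8,0.2,0.2,0.2,0.2,0.2,0.2,0.2,0.2,0.2])

```text
time: 8.65
position: [0.7031, -0.272, 0.2202]
orientation: [-3.135, 0.014, 3.052]
ft_force: [-0.2, 0.3, 0.4]
width: 0.597
```

Run:
```python
from h import *
np.set_printoptions(precision=4,suppress=True)
a=manip.get_image("scene");b=manip.get_image("top");o=manip.observe();print(o["position"],o["orientation"],o["width"],o["ft_force"],o["time"])
for c in("scene","top"):
  for n in("screwdriver_handle","screwdriver_tip","case","case_hinge","lid_edge"):
    for d in manip.spot_point(c,n)[:2]: print(c,n,np.round(d["xyz"],4),round(d["conf"],2))
P=cloud(a);hsv=cv2.cvtColor(a["color"],cv2.COLOR_BGR2HSV)
m=(hsv[...,0]>6)&(hsv[...,0]<24)&(hsv[...,1]>150)&(abs(P[...,0]-.7)<.1)&(abs(P[...,1]+.27)<.06)
print(m.sum(),np.percentile(P[m][:,2],[5,50,95]),P[m].mean(0))
```

```text
[ 0.7002 -0.2704  0.2122] [-3.1401  0.0031  3.0519] 0.6003400206698747 [-1.2749  0.257  -0.2739] 8.75
scene screwdriver_handle [ 0.7044 -0.2725  0.0131] 0.67
scene screwdriver_tip [ 0.5604 -0.2561  0.0085] 0.94
scene case [ 0.5554 -0.0558  0.0005] 0.73
scene case [ 0.5616 -0.2574  0.0101] 0.37
scene case_hinge [0.5779 0.0302 0.0374] 0.57
scene lid_edge [0.6064 0.1314 0.1713] 0.79
scene lid_edge [ 0.7048 -0.2745  0.0092] 0.67
top screwdriver_handle [ 0.704  -0.2692  0.0122] 0.86
top screwdriver_tip [0.7691 0.2166 0.0174] 0.57
top case_hinge [0.5802 0.0298 0.0373] 0.68
top case_hinge [0.6021 0.1365 0.173 ] 0.17
top lid_edge [0.6013 0.1346 0.1739] 0.88
509 [0.0121 0.02   0.3013] [ 0.698  -0.2744  0.073 ]
```

jog_arm(dp=[[0,0,-6],[0,0,-11],[1,4,-11],[2.4,9.5,-11],[3.9,15,-11],[5.4,20.5,-11],[6.8,26,-11],[8.3,31.5,-11],[9.8,37,-11],[11.3,42.5,-11],[12,45.7,-11],[12,45.7,-11]], twist=[[0,0,0],[0,0,0],[0,0,0.18],[0,0,0.36],[0,0,0.54],[0,0,0.72],[0,0,0.9],[0,0,1.08],[0,0,1.26],[0,0,1.44],[0,0,1.62],[0,0,1.732]], claw=[0.6,0.6,0.6,0.6,0.6,0.6,0.6,0.6,0.6,0.6,0.6,0.6])

```text
time: 10.75
position: [0.6203, 0.1988, 0.3197]
orientation: [-3.142, -0.001, 1.319]
ft_force: [-0.0, -0.6, 0.0]
width: 0.799
```

jog_arm(dp=[[0,0,0],[0,0,0],[0,0,0]], twist=[[0,0,0],[0,0,0],[0,0,0]], claw=[0.6,0.6,0.6])

```text
time: 11.12
position: [0.6213, 0.1952, 0.3196]
orientation: [3.142, 0.0, 1.32]
ft_force: [0.1, 0.6, 0.4]
width: 0.801
```

Run:
```python
from h import *
o=manip.observe();print({k:np.round(o[k],4) for k in("position","orientation","q","ft_force","time","width")})
p=o["position"];y=o["orientation"][2];R=np.array([[np.cos(y),np.sin(y)],[np.sin(y),-np.cos(y)]])
h=np.array([.579,.0315]);a=1.32;ex=np.array([np.cos(a),np.sin(a)]);ey=np.array([-ex[1],ex[0]])
print("s,l",(p[:2]-h)@ex,(p[:2]-h)@ey)
# lid corners from point cloud of both cameras: lid outer/back edge points
for c in("scene","top"):
    P=cloud(manip.get_image(c)).reshape(-1,3); d=P[:,:2]-h; s=d@ex;l=d@ey
    m=(s>-.02)&(s<.13)&(abs(l)<.135)&(P[:,2]>.06)&(P[:,2]<.235)
    m2=m&(abs(l)>.03)
    print(c,m.sum(),"z99 sides",np.percentile(P[m2,2],99.5),"mid",np.percentile(P[m&~m2,2],99.5),"smax",np.percentile(s[m],99.5),"l",np.percentile(l[m],[.5,99.5]))
```

```text
{'position': array([0.6213, 0.1952, 0.3196]), 'orientation': array([3.1415, 0.    , 1.3201]), 'q': array([ 0.1225,  0.3051,  1.3219, -0.    ,  1.5146,  0.3732]), 'ft_force': array([0.1461, 0.5578, 0.4404]), 'time': np.float64(11.125), 'width': np.float64(0.8011)}
s,l 0.1690447135426378 -0.00038251479393886173
scene 7609 z99 sides 0.19509554888866992 mid 0.22230430999590287 smax 0.10381135732476786 l [-0.1319997  0.1330996]
top 5013 z99 sides 0.19657448022022636 mid 0.22461263807712745 smax 0.10663412281622008 l [-0.13200595  0.13343528]
```

jog_arm(dp=[[0,0,5],[0,0,10],[0,0,13],[0,0,13],[-1,0,13],[-2,0,13],[-3,0,13],[-4,0,13],[-5,0,13],[-5,0,13]], twist=[[0,0,0],[0,0,0],[0,0,0],[0,0,0],[0,0,0],[0,0,0],[0,0,0],[0,0,0],[0,0,0],[0,0,0]], claw=[0.6,0.6,0.6,0.6,0.6,0.6,0.6,0.6,0.6,0.6])

```text
time: 12.48
position: [0.6086, 0.1466, 0.1897]
orientation: [3.142, -0.0, 1.319]
ft_force: [0.5, 0.4, -0.6]
width: 0.801
```

jog_arm(dp=[[-1,0,0],[-2,0,-0.5],[-3,0,-1],[-4,0,-1],[-5,0,-1],[-5,0,-1]], twist=[[0,0,0],[0,0,0],[0,0,0],[0,0,0],[0,0,0],[0,0,0]], claw=[0.6,0.6,0.6,0.6,0.6,0.6])

```text
time: 13.22
position: [0.5958, 0.0978, 0.1992]
orientation: [-3.141, 0.001, 1.318]
ft_force: [-0.3, 0.0, 0.0]
width: 0.801
```

Run:
```python
from h import *
a=manip.get_image("scene");o=manip.observe();print(o["position"],o["ft_force"],o["time"])
for n in("case","case_hinge","lid_edge"):
    for d in manip.spot_point("scene",n)[:2]: print(n,np.round(d["xyz"],4),round(d["conf"],2))
cv2.imwrite("pics/push.png",cv2.resize(a["color"][100:340,180:500],(800,600)))
```

```text
[0.59592298 0.09824099 0.19918904] [ 0.19432375  0.7216739  -0.45027429] 13.275
case [ 0.5527 -0.0581 -0.0021] 0.58
case [0.5949 0.0872 0.1978] 0.5
case_hinge [0.5796 0.0306 0.0385] 0.74
lid_edge [0.5929 0.0862 0.1975] 0.64
lid_edge [ 0.4996 -0.0143  0.0202] 0.45
```

View pics/push.png

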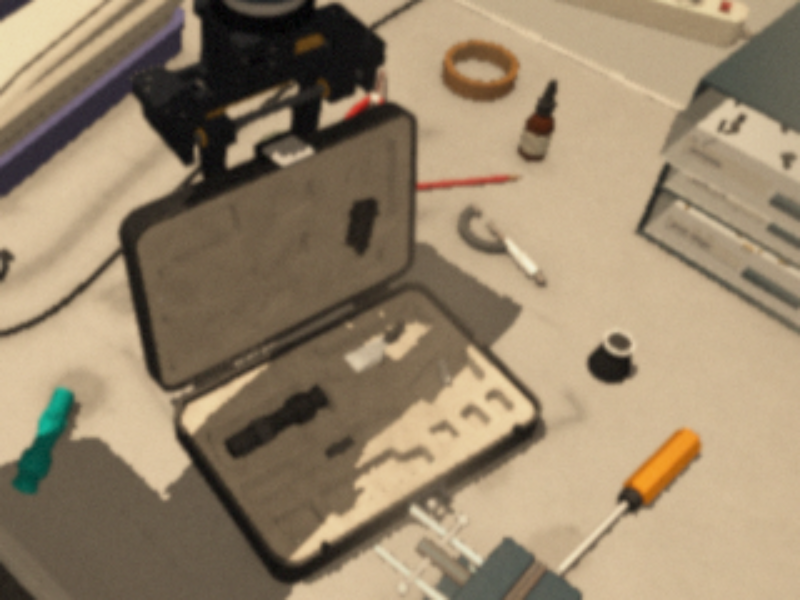

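The lid is about 1.8 rad, with the fingers behind it on both sides of the tongue (290,150). The screwdriver lies flat at (640,500). Next I'll push on past upright, then withdraw.

jog_arm(dp=[[-1.4,0,0],[-2.8,0,0],[-4.2,0,0],[-5.6,0,0],[-7,0,0],[-8.4,0,0],[-9.8,0,0],[-11.2,0,0],[-12.6,0,0],[-13.8,0,0],[-10,0,0],[-5,0,-3]], twist=[[0,0,0],[0,0,0],[0,0,0],[0,0,0],[0,0,0],[0,0,0],[0,0,0],[0,0,0],[0,0,0],[0,0,0],[0,0,0],[0,0,0]], claw=[0.6,0.6,0.6,0.6,0.6,0.6,0.6,0.6,0.6,0.6,0.6,0.6])

```text
time: 14.92
position: [0.5825, 0.0499, 0.2275]
orientation: [-3.136, 0.001, 1.317]
ft_force: [0.1, -0.3, 0.1]
width: 0.804
```

jog_arm(dp=[[0,0,-3],[0,0,-5],[0,0,-5],[0,0,-5],[0,0,-5],[0,0,-5],[0,0,-5],[0,0,-5]], twist=[[0,0,0],[0,0,0],[0,0,0],[0,0,0],[0,0,0],[0,0,0],[0,0,0],[0,0,0]], claw=[-1,-1,-1,-1,-1,-1,-1,-1])

```text
time: 15.92
position: [0.5839, 0.0505, 0.2794]
orientation: [-3.141, 0.0, 1.32]
ft_force: [-0.6, -0.5, -0.0]
width: 0.001
```

```bash
cat > m.py <<'E'
from h import *
import sys
np.set_printoptions(precision=4,suppress=True)
o=manip.observe();print({k:np.round(o[k],4) for k in("position","orientation","ft_force","time","width")})
for c in("scene","top"):
    im=manip.get_image(c)
    for n in("case","case_hinge","lid_edge"):
        for d in manip.spot_point(c,n)[:2]: print(c,n,np.round(d["xyz"],4),round(d["conf"],2))
    P=cloud(im).reshape(-1,3); h=np.array([.579,.0315]);a=1.32;ex=np.array([np.cos(a),np.sin(a)]);ey=np.array([-ex[1],ex[0]])
    d=P[:,:2]-h; s=d@ex;l=d@ey
    m=(s<-.02)&(s>-.17)&(abs(l)<.12)&(P[:,2]<.16)&(P[:,2]>.03)
    if m.sum()>200:
        A=np.c_[s[m],l[m],np.ones(m.sum())]; z=P[m,2]
        for _ in range(5):
            k=np.linalg.lstsq(A,z,rcond=None)[0]; r=z-A@k; w=abs(r-np.median(r))<.005; A,z=A[w],z[w]
        print(c,"plane slope s,l",k[:2],"z at s=-.173",k[2]-.173*k[0],"z at -.09",k[2]-.09*k[0],len(z))
        g=P[:,2]>.045; mm=m&g; print(" s range",np.percentile(s[mm],[.5,99.5]),"l",np.percentile(l[mm],[.5,99.5]))
    cv2.imwrite(f"pics/{sys.argv[1]}_{c}.png",im["color"])
E
python3 m.py shut
```

```text
{'position': array([0.5839, 0.0505, 0.2794]), 'orientation': array([-3.1413,  0.    ,  1.3198]), 'ft_force': array([-0.5972, -0.4844, -0.0317]), 'time': np.float64(15.925), 'width': np.float64(0.0013)}
scene case [ 0.5538 -0.0571 -0.0035] 0.63
scene case_hinge [0.5776 0.0316 0.0374] 0.57
scene lid_edge [ 0.5385 -0.137   0.0727] 0.88
scene plane slope s,l [-0.0542 -0.0003] z at s=-.173 0.07033376237651133 z at -.09 0.06583916353976119 6910
 s range [-0.1695 -0.0209] l [-0.1186  0.1191]
top case [ 0.556  -0.0579  0.0013] 0.56
top case_hinge [0.5796 0.0295 0.0405] 0.98
top lid_edge [ 0.5383 -0.1316  0.0689] 0.75
top plane slope s,l [-0.0529 -0.0007] z at s=-.173 0.07085647177207553 z at -.09 0.06646506724423458 3487
 s range [-0.1697 -0.0206] l [-0.1186  0.1179]
```

jog_arm(dp=[[-5,0,0],[-10,0,0],[-15,0,3],[-19.2,0,8],[-19.2,0,13],[-19.2,0,17],[-19.2,0,18.4],[-19.2,0,18.4],[-19.2,0,18.4],[-19.2,0,18.4]], twist=[[0,0,0],[0,0,0],[0,0,0],[0,0,0],[0,0,0],[0,0,0],[0,0,0],[0,0,0],[0,0,0],[0,0,0]], claw=[-1,-1,-1,-1,-1,-1,-1,-1,-1,-1])

```text
time: 17.58
position: [0.5374, -0.1359, 0.0975]
orientation: [3.138, 0.001, 1.32]
ft_force: [-0.3, -0.5, -0.0]
width: 0.001
```

jog_arm(dp=[[0,0,0.3],[0,0,0.6],[0,0,0.8],[0,0,0.9],[0,0,1.0],[0,0,1.0],[0,0,1.0]], twist=[[0,0,0],[0,0,0],[0,0,0],[0,0,0],[0,0,0],[0,0,0],[0,0,0]], claw=[-1,-1,-1,-1,-1,-1,-1])

```text
time: 18.45
position: [0.5362, -0.1355, 0.0857]
orientation: [3.142, 0.0, 1.32]
ft_force: [0.2, -0.5, 0.2]
width: 0.005
```

jog_arm(dp=[[0,0,0.05],[0,0,0.1],[0,0,0.15],[0,0,0.15]], twist=[[0,0,0],[0,0,0],[0,0,0],[0,0,0]], claw=[-1,-1,-1,-1])

```text
time: 18.95
position: [0.5363, -0.1357, 0.0844]
orientation: [3.141, 0.0, 1.32]
ft_force: [-1.6, -0.5, 3.8]
width: 0.009
```

jog_arm(dp=[[0,0,0.05],[0,0,0.1],[0,0,0.1]], twist=[[0,0,0],[0,0,0],[0,0,0]], claw=[-1,-1,-1])

```text
time: 19.32
position: [0.5363, -0.1358, 0.0834]
orientation: [3.141, 0.001, 1.32]
ft_force: [-2.0, -0.7, 4.8]
width: 0.005
```

jog_arm(dp=[[0,0,0.05],[0,0,0.05]], twist=[[0,0,0],[0,0,0]], claw=[-1,-1])

```text
time: 19.58
position: [0.5362, -0.1359, 0.0829]
orientation: [3.141, 0.001, 1.32]
ft_force: [-1.1, -2.2, 5.3]
width: 0.006
```

jog_arm(dp=[[0,0,0.05],[0,0,0.05]], twist=[[0,0,0],[0,0,0]], claw=[-1,-1])

```text
time: 19.82
position: [0.5362, -0.136, 0.0823]
orientation: [3.141, 0.001, 1.32]
ft_force: [-2.5, -3.2, 5.1]
width: 0.002
```

jog_arm(dp=[[0,0,0.05],[0,0,0.05]], twist=[[0,0,0],[0,0,0]], claw=[-1,-1])

```text
time: 20.08
position: [0.5364, -0.1356, 0.0816]
orientation: [3.141, -0.0, 1.32]
ft_force: [-0.3, -2.0, 3.2]
width: 0.009
```

jog_arm(dp=[[0,0,0.05],[0,0,0.05]], twist=[[0,0,0],[0,0,0]], claw=[-1,-1])

```text
time: 20.32
position: [0.5363, -0.1352, 0.0809]
orientation: [3.142, -0.001, 1.32]
ft_force: [1.3, -1.1, 1.4]
width: 0.006
```

jog_arm(dp=[[0,0,0.05],[0,0,0.05]], twist=[[0,0,0],[0,0,0]], claw=[-1,-1])

```text
time: 20.58
position: [0.5359, -0.135, 0.0802]
orientation: [-3.141, -0.001, 1.32]
ft_force: [-0.9, 0.7, 0.2]
width: 0.007
```

jog_arm(dp=[[0,0,0.05],[0,0,0.05]], twist=[[0,0,0],[0,0,0]], claw=[-1,-1])

```text
time: 20.82
position: [0.5359, -0.1352, 0.0798]
orientation: [-3.141, -0.0, 1.32]
ft_force: [-0.0, 0.4, -0.3]
width: 0.007
```

jog_arm(dp=[[0,0,0.05],[0,0,0.05]], twist=[[0,0,0],[0,0,0]], claw=[-1,-1])

```text
time: 21.08
position: [0.5361, -0.1354, 0.0796]
orientation: [-3.141, -0.0, 1.32]
ft_force: [0.1, -0.1, 0.4]
width: 0.005
```

jog_arm(dp=[[0,0,0.05],[0,0,0.05]], twist=[[0,0,0],[0,0,0]], claw=[-1,-1])

```text
time: 21.32
position: [0.5362, -0.1355, 0.0793]
orientation: [-3.142, 0.0, 1.32]
ft_force: [-0.6, -0.3, 2.1]
width: 0.004
```

jog_arm(dp=[[0,0,0.03],[0,0,0.03]], twist=[[0,0,0],[0,0,0]], claw=[-1,-1])

```text
time: 21.58
position: [0.5362, -0.1355, 0.0791]
orientation: [-3.142, 0.0, 1.32]
ft_force: [-1.9, 0.8, 5.4]
width: 0.007
```

jog_arm(dp=[[0,0,0.03],[0,0,0.03]], twist=[[0,0,0],[0,0,0]], claw=[-1,-1])

```text
time: 21.82
position: [0.5363, -0.1355, 0.0791]
orientation: [3.142, 0.0, 1.32]
ft_force: [-2.5, 0.7, 7.8]
width: 0.005
```

The force peaked at about 5 N, faded to 0, and is now rising steeply with no travel. So the lid has snapped and is on its buffers. Releasing.

jog_arm(dp=[[0,0,-0.5],[0,0,-2],[0,0,-6],[6,0,-12],[12,0,-18],[18,0,-20],[24,0,-20],[24,0,-20],[24,0,-20]], twist=[[0,0,0],[0,0,0],[0,0,0],[0,0,0],[0,0,0],[0,0,0],[0,0,0],[0,0,0],[0,0,0]], claw=[-1,-1,-1,-1,-1,-1,-1,-1,-1])

```text
time: 22.95
position: [0.5963, 0.0995, 0.2802]
orientation: [3.139, -0.001, 1.324]
ft_force: [-0.0, -0.6, -0.5]
width: 0.001
```

```bash
python3 m.py held
python3 - <<'E'
from h import *
for c in("scene","top"):
    manip.get_image(c)
    for n in "screwdriver_handle screwdriver_tip loupe_center ring_center tin_center".split():
        for d in manip.spot_point(c,n)[:1]: print(c,n,np.round(d["xyz"],4),round(d["conf"],2))
a=cv2.imread("pics/held_scene.png");b=cv2.imread("pics/held_top.png")
cv2.imwrite("pics/v7.png",np.hstack([cv2.resize(i[90:370,180:520],(400,330)) for i in(a,b)]))
E
```

```text
{'position': array([0.5963, 0.0995, 0.2802]), 'orientation': array([ 3.1392, -0.0009,  1.3237]), 'ft_force': array([-0.0248, -0.6219, -0.524 ]), 'time': np.float64(22.95), 'width': np.float64(0.001)}
scene case [ 0.555  -0.0566  0.0003] 0.68
scene case_hinge [0.579  0.0339 0.0377] 0.91
scene lid_edge [ 0.5405 -0.1361  0.0675] 0.56
scene plane slope s,l [-0.0227  0.0002] z at s=-.173 0.06490155280385675 z at -.09 0.06301332677536259 6983
 s range [-0.1694 -0.0208] l [-0.1185  0.1189]
top case [ 0.5561 -0.059   0.003 ] 0.58
top case_hinge [0.5777 0.031  0.0387] 0.78
top case_hinge [ 0.7017 -0.2697  0.0142] 0.59
top lid_edge [ 0.537  -0.1314  0.0669] 0.77
top plane slope s,l [-0.0211 -0.0005] z at s=-.173 0.06540659126863103 z at -.09 0.06365579113481322 6096
 s range [-0.1693 -0.0211] l [-0.1185  0.1187]
scene screwdriver_handle [ 0.7054 -0.2702  0.0101] 0.7
scene screwdriver_tip [ 0.5598 -0.2566  0.0092] 0.97
scene ring_center [0.4436 0.3332 0.0056] 0.81
scene tin_center [0.7683 0.2113 0.0131] 0.8
top screwdriver_handle [ 0.7029 -0.2698  0.0126] 0.91
top screwdriver_tip [ 0.5619 -0.2562  0.0153] 0.67
top loupe_center [ 0.7695 -0.1807  0.0196] 0.65
top ring_center [0.58   0.0304 0.0369] 0.19
top tin_center [0.7648 0.2141 0.0146] 0.46
```

View pics/v7.png

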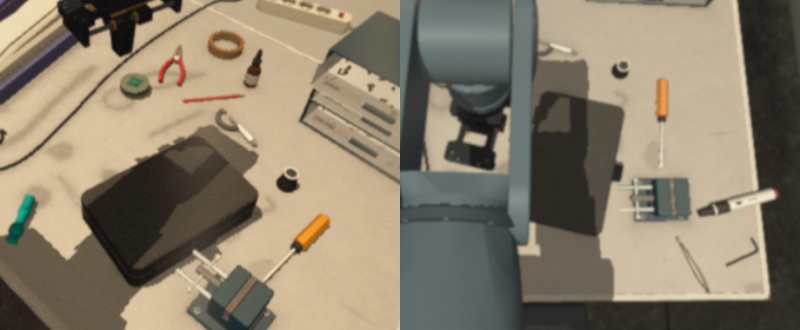

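The lid is shut at about 0.022 rad, down from 0.053 when it merely rested on the ball. It stays down untouched, with its edge at 65 mm, the same height as when it was pressed. The screwdriver is flat and the bystanders have not moved.

```bash
python3 -c "
from plant import manip
print(manip.finish_job())"
```

```text
the job is handed in; nothing more can be done
None
```

The job is handed in: the screwdriver is out of the case and flat on the bench, and the lid is snapped shut on its ball catch. The hand-in gave no verdict, so this rests on my own last checks.

**Screwdriver:** I laid it down clear of the vise and the loupe. The last views put the handle centre at about 10–13 mm and the tip at 9–15 mm, both under their limits.

**Lid swing:** I pushed it from behind, one finger on each side of the tongue, to about 0.9 rad and withdrew. It fell shut by itself and came to rest on the ball at about 0.053 rad.

**Catch:** Pressing the front edge, the force peaked at about 5 N, faded to 0, then rose steeply to about 8 N on the buffers. Once released, both cameras showed the lid at about 0.022 rad with the edge still at the pressed height of 65 mm. I could not read the ball's travel directly; I judged the snap from the force and the lid angle.

**Everything else:**
- **Case:** its position readings stayed within about 4 mm of the start.
- **Bystanders:** the tin and lens ring read within about 8 mm of their first positions and the loupe within about 2 mm, roughly the detectors' error, and none was touched. The top camera's last ring report was a low-confidence false one (0.19), so I discarded it.
- **Ophthalmoscope head:** it was not touched, but the shut lid hides it, so its final place is unchecked.

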